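Fetch the gas lighter from behind the tins and put the tins back

ROBOT

A 6-joint arm with a two-finger parallel gripper is mounted at the origin on a cart in front of the work surface, level with it; the furniture and walls round the work are solid. World frame = base frame: x ahead of the robot, y to its left, z up, the work surface at z = 0. Lengths are in m, angles in rad, forces in N, time in s.
With the tool pointing down it reaches from about 0.35 to 0.925 m from the base axis. Payload 6.4 kg.
Tool frame: the origin (TCP) lies on the centre line of the jaws, within the pads' length; the fingertips stand 25 mm ahead of it and the grasp point (between the pads) lies 6 mm ahead of it (finger_overhang is the distance from the TCP to the fingertips, in m); z points along the fingers, y is the line along which they close (so a half turn about z gives the same grasp; the last joint's range is limited). The gripper opens to 94 mm and grips with 3 to 60 N. Pads are 16 mm wide; open, the fingers measure 119 mm over their backs; the gripper's body (75 mm by 177 mm) begins 78 mm behind the grasp point.
Start: joints at [0.984, 0.245, 1.558, -0, 1.339, -0.174], TCP at [0.261, 0.595, 0.23] pointing down, gripper open.
Joint ranges: [-3.13, 3.13], [-1.02, 2.26], [0.13, 2.54], [-0.95, 4.09], [0.21, 2.88], [-2.74, 2.74]. Speed limits (rad/s): [2.57, 2.57, 3.14, 3.14, 3.14, 3.14].

INTERFACE

Orientations are given as [roll, pitch, yaw] about the fixed x, y, z axes, in that order (R = Rz(yaw) Ry(pitch) Rx(roll)).
In Python, from rig import * gives the robot as it stands. The module is installed in compiled form; this text tells all that it offers.
- The arm moves only by the tool servo_tool, never from a script. Its argument "plan" is one flat list of numbers, 7 for each row, row after row: the closure, from -1 (fully open) to 1 (shut), then the shift along the tool's x, y, z in mm, then the turn, a rotation vector about the tool's x, y, z in rad. In form: [claw, dx, dy, dz, ax, ay, az, claw, dx, dy, dz, ax, ay, az, ...]. A call has 1 to 12 rows; each row shifts and turns the commanded pose from where the row before left it, along the tool's axes as they then stand; what a row does not reach is not made up. A row lasts 1/12 s, in which the tool goes at most 41.7 mm and 7.16 degrees, less where a joint would pass 70% of its speed; a pose out of reach is approached as far as the arm can. A call with a gripper value outside its range is refused whole. The fingers move at their own pace and stop on an object; "force" is the grip in N (left out, the last holds). Time passes only in rows, so rows that do not move let the fingers close. It gives the time, the measured TCP pose, the force, the opening and the grip force at its end, in the units of the state.
- observe(): the state, without advancing time (a new reading comes with each control period).
- camera(name): name is "side" or "top" or "wrist"; returns the picture (384x512x3 uint8, red, green, blue); there is no depth.
- camera_params(name): a dict with "mtx" (3x3 intrinsics, pixels), "R" (3x3) and "t" (3): a world point X has camera coordinates R X + t. Camera axes: x right, y down, z forward; pixel columns grow to the right and rows downward; lengths in m; the calibration is good to about 2 mm. A picture is of the moment at which its call begins: read the wrist's pose just before it. camera_params takes no time and is no camera call; for the wrist camera it gives the pose at the moment of the call.
- close_job(): hands the job in; it is judged then, once.
The state is a dict: "time": time; "q": joint angles; "qvel": joint speeds; "effort": joint torques, N m; "ee_pos": TCP position; "orientation": TCP orientation; "force": force on the tool from outside, world axes, zero at the start; "moment": the same for the moment, N m; "opening": finger opening in m; "grip_force": force on a finger pad.
Only numpy, scipy, OpenCV 4.12 (cv2) and the standard library are available. Lean on these libraries where they do the work, as an engineer would, in place of code of your own. Each camera call takes 0.05 s, during which the arm holds its last target. There are 200 camera calls.

TASK

The gas lighter lies at the back of the dark wooden tray, shut in behind a can, a spice jar and a tin. Clear all three onto the chopping board, standing upright, and lay the lighter in the terracotta rest, handle towards the robot and nozzle towards the wall; only then stand the can, the jar and the tin back in the tray, each on the very spot where it stood. Knock nothing over and leave the mug, the timer and the packet alone.

Things in the scene. Friction and masses are not known exactly. Their poses are not given: they have to be found in the camera images.
- can_mid (a point): Drinks can, pale with gold and green pictures and a bare metal top, upright in the row at the front of the tray: 53 mm across, 134 mm tall, straight up to about 110 mm, narrower above; 0.27 kg. The point is its centre, 67 mm above its underside; z is up. Which of can, jar and tin stands where in the row changes. The masses of all three vary by 30 %.
- jar_mid (a point): Spice jar with a black lid, upright in the row at the front of the tray: 41 mm across, straight-sided, 105 mm tall, 0.11 kg. The point is its centre, 52.5 mm above its underside; z is up.
- tin_mid (a point): Food tin with a white, blue and red label and a metal lid, upright in the row at the front of the tray: 57 mm across, straight-sided, 72 mm tall, 0.18 kg. The point is its centre, 36 mm above its underside; z is up.
- lighter_handle (a point): Stove lighter lying flat in the tray behind the row: blue handle 29 wide, 18 thick, 137 long, then a white nozzle rod 8 thick, 100 long (mm); 60 g. The point is its balance point in the handle, 9 mm above its underside. y runs along it: handle's butt 76 mm away at +y, nozzle tip 160 mm away at -y. x is across, z up; the handle spans x = -13 to +16 mm.
- tray: Low dark wooden tray, fixed, 130 mm (x, away from the robot) by 282 mm (y). Origin: centre of its underside, on the worktop. Floor 4 mm, rim 9 mm above the worktop. The row of three stands along y at x = -28 mm, centres 64 mm apart (8 to 18 mm of air between), the middle one at y = 30 mm. The lighter lies along y at x = 30 mm, handle at +y, its balance point behind the middle of the row.
- board: Light wooden chopping board, fixed, 240 mm (x, roughly away from the robot) by 130 mm (y), flat, 14 mm thick. Origin: centre of its underside. It is left or right of the tray, the rest on the other side. Its top is empty at the start, with room for the three things in a line along x.
- rest: Terracotta spoon-and-lighter rest, fixed: an oblong dish with round ends, 278 mm long (x, roughly away from the robot) and 72 mm wide (y). Floor 3 mm, rolled rim 7 mm above the worktop. Origin: centre of its underside. With the lighter centred in it, nozzle to +x (the wall), the lighter's balance point is at x = -42 mm, y = 0.
- mug: White coffee mug, red-brown inside, 62 mm across, 92 mm with its handle, 51 mm tall, standing behind the work near the wall; origin at its underside. To be left alone.
- timer: Kitchen timer, red dial on a cream base, 63 mm across, 44 mm tall, standing behind the work; origin at its underside. To be left alone.
- packet: Flat green packet with yellow ends, 57 x 150 x 12 mm, lying behind the work; origin at its underside. To be left alone.

How it is judged:
On the way, in this order (a step that is already met when the one before it is completed fails the run):
1. the can, the jar and the tin all stand upright on the chopping board (x of can_mid in the frame of board between -0.115 and 0.115 m and y of can_mid in the frame of board between -0.06 and 0.06 m and z of can_mid in the frame of board between 0.075 and 0.089 m and angle between each of can_mid, jar_mid, tin_mid's own z axis and vertical below 0.15 rad and x of jar_mid in the frame of board between -0.115 and 0.115 m and y of jar_mid in the frame of board between -0.06 and 0.06 m and z of jar_mid in the frame of board between 0.0605 and 0.0745 m and x of tin_mid in the frame of board between -0.115 and 0.115 m and y of tin_mid in the frame of board between -0.06 and 0.06 m and z of tin_mid in the frame of board between 0.044 and 0.058 m), for 0.3 s.
2. with the three still on the board, the lighter lies in the rest, handle towards the robot (all of step 1 and x of lighter_handle in the frame of rest between -0.057 and -0.027 m and y of lighter_handle in the frame of rest between -0.015 and 0.015 m and y of rest in the frame of lighter_handle below -0.02 m and z of lighter_handle in the frame of rest between 0.006 and 0.019 m and angle between the y axis of lighter_handle and the x axis of rest, either way round below 0.15 rad and angle between lighter_handle's own z axis and vertical below 0.15 rad), for 0.3 s.
At the end, for the whole second after the job is handed in: Can, jar and tin each stand upright (0.1 rad) and still within 15 mm of where they stood at the start; the lighter lies flat and still in the rest, handle towards the robot, within 15 mm along and across and 0.15 rad of centred (distance of each of can_mid, jar_mid, tin_mid from where it was at the start of the episode below 0.015 m and angle between each of can_mid, jar_mid, tin_mid's own z axis and vertical below 0.1 rad and linear speed of each of can, jar, tin, lighter below 0.02 m/s and x of lighter_handle in the frame of rest between -0.057 and -0.027 m and y of lighter_handle in the frame of rest between -0.015 and 0.015 m and y of rest in the frame of lighter_handle below -0.02 m and z of lighter_handle in the frame of rest between 0.006 and 0.019 m and angle between the y axis of lighter_handle and the x axis of rest, either way round below 0.15 rad and angle between lighter_handle's own z axis and vertical below 0.15 rad); the robot touches nothing.
It fails at once if the can, the jar or the tin is knocked over (angle between any of can_mid, jar_mid, tin_mid's own z axis and vertical above 0.7 rad).
It fails at once if the mug, the timer or the packet is moved by more than 2 cm (distance of any of mug, timer, packet from where it was at the start of the episode above 0.02 m).
It also fails if it takes over 134 s, if anything falls off the work surface, if the arm or the gripper's body presses on something with over 40 N, if the wrist force passes 120 N, or if a joint passes its speed limit or range.

## Working session

There is one attempt and no reset: what is moved stays moved. The work goes in short steps, Python scripts to look and compute and a tool call to move; the robot and the scene stay as the last step left them, time stands still between calls to the robot, and variables do not carry over. Pictures are saved under pics/ and viewed, at most 14 in all, crops included, and the job is handed in when it is done.

Besides the shell and the picture viewer there is one more tool, called after "Emit:" as name(argument=value, ...) on one line, values as JSON. servo_tool: Moves the arm, as the interface text tells. Its arguments: {"type":"object","properties":{"plan":{"type":"array","items":{"type":"number"}},"force":{"type":"number"}},"required":["plan"]}

```bash
mkdir -p pics
python3 - <<'E'
from rig import *
import cv2,numpy as np
s=observe(); print({k:np.round(v,3).tolist() for k,v in s.items()})
for n in ("top","side"):
    cv2.imwrite(f"pics/{n}0.png",camera(n)[:,:,::-1]); p=camera_params(n)
    print(n,np.round(p["mtx"],1).tolist(),np.round(p["R"],3).tolist(),np.round(p["t"],3).tolist())
E
```

```text
{'time': 0.0, 'q': [0.984, 0.246, 1.559, -0.0, 1.339, -0.174], 'qvel': [0.001, -0.0, 0.001, 0.0, -0.0, 0.0], 'effort': [-0.0, -41.586, -31.459, 0.068, 0.034, -0.0], 'ee_pos': [0.26, 0.595, 0.229], 'orientation': [-3.14, -0.0, 2.729], 'force': [-0.014, -0.15, 0.754], 'moment': [0.029, -0.01, -0.03], 'grip_force': 0.0, 'opening': 0.094}
top [[490.3, 0.0, 252.6], [0.0, 490.3, 189.3], [0.0, 0.0, 1.0]] [[0.054, -0.999, -0.007], [-0.977, -0.051, -0.206], [0.205, 0.018, -0.979]] [-0.063, 0.584, 1.168]
side [[469.3, 0.0, 264.7], [0.0, 469.3, 192.0], [0.0, 0.0, 1.0]] [[1.0, -0.023, -0.006], [-0.021, -0.715, -0.699], [0.012, 0.699, -0.715]] [-0.552, 0.039, 1.313]
```

View pics/top0.png

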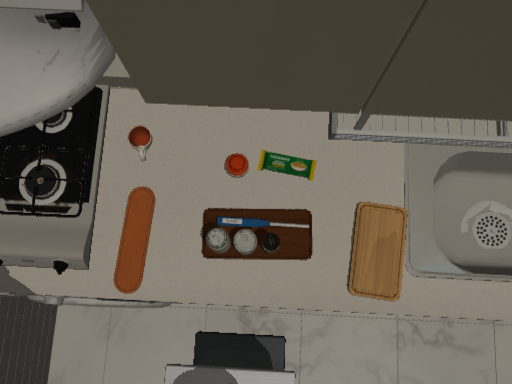

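View pics/side0.png

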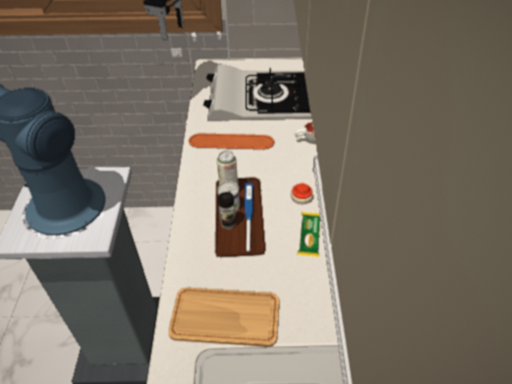

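The top view shows the rest on the left (135,240), the tray in the centre (258,235) with can/tin/jar at about (217,239), (245,241) and (270,242), and the board on the right (378,252). The side view shows the can farthest, at +y. Next I'll measure with masks.

```bash
cat > h.py <<'E'
from rig import *
import cv2,numpy as np
def cast(n,uv,z,p=None):
    p=p or camera_params(n); uv=np.atleast_2d(np.array(uv,float))
    d=np.c_[uv,np.ones(len(uv))]@np.linalg.inv(p["mtx"]).T@p["R"]; c=-p["R"].T@p["t"]
    return c+d*((z-c[2])/d[:,2])[:,None]
def proj(n,X,p=None):
    p=p or camera_params(n); y=np.atleast_2d(X)@p["R"].T+p["t"]; y=y@p["mtx"].T
    return y[:,:2]/y[:,2:]
def big(m,roi=None,k=5):
    m=m.astype(np.uint8)
    if roi: 
        z=np.zeros_like(m); a,b,c,d=roi; z[b:d,a:c]=m[b:d,a:c]; m=z
    if k: m=cv2.morphologyEx(m,cv2.MORPH_CLOSE,np.ones((k,k),np.uint8))
    cs,_=cv2.findContours(m,cv2.RETR_EXTERNAL,cv2.CHAIN_APPROX_NONE)
    return max(cs,key=cv2.contourArea)[:,0,:]
def rect(n,c,z,p=None):
    X=cast(n,c,z,p)[:,:2]; r=cv2.minAreaRect((X*1000).astype(np.float32))
    b=cv2.boxPoints(r)/1000; e=[b[1]-b[0],b[2]-b[1]]; L=e[np.argmax([np.linalg.norm(v) for v in e])]
    return np.round(np.array(r[0])/1000,4),np.round(r[1],1),round(float(np.arctan2(L[1],L[0])%np.pi),3)
def rel(target,yaw):
    "tool shift mm from present pose to world target (tool down) + yaw turn about tool z"
    from scipy.spatial.transform import Rotation as R
    s=observe(); M=R.from_euler('xyz',s["orientation"]).as_matrix()
    d=(np.array(target)-s["ee_pos"])*1000
    dy=(yaw-s["orientation"][2]+np.pi)%(2*np.pi)-np.pi
    return np.round(M.T@d,1),round(-dy,3)
E
python3 - <<'E'
from h import *
im=cv2.imread("pics/top0.png"); hsv=cv2.cvtColor(im,cv2.COLOR_BGR2HSV); H,S,V=[hsv[:,:,i].astype(int) for i in range(3)]
print("rest",rect("top",big((H<14)&(S>120)&(V>90),(100,175,170,305)),.007))
print("board",rect("top",big((H<25)&(S>70)&(V>60),(335,190,415,310)),.014))
print("tray",rect("top",big((V<110)&(S>60),(190,195,325,270),9),.009))
print("lighter handle",rect("top",big((H>95)&(H<125)&(S>110),(190,205,325,235),3),.022))
r=im[195:270,190:325]; cv2.imwrite("pics/tray.png",cv2.resize(r,None,fx=5.8,fy=5.8,interpolation=cv2.INTER_CUBIC))
im=cv2.imread("pics/side0.png"); hsv=cv2.cvtColor(im,cv2.COLOR_BGR2HSV); H,S,V=[hsv[:,:,i].astype(int) for i in range(3)]
print("side rest",rect("side",big((H<14)&(S>120)&(V>90),(180,120,290,160)),.007))
print("side board",rect("side",big((H<25)&(S>70)&(V>60),(160,275,290,355)),.014))
E
```

```text
rest (array([0.4523, 0.2656]), array([ 71. , 274.7]), 3.071)
board (array([ 0.456 , -0.3553]), array([132.1, 240.5]), 3.044)
tray (array([ 0.4824, -0.0467]), array([130.1, 280.4]), 1.61)
lighter handle (array([ 0.5087, -0.0106]), array([133.9,  22.3]), 1.559)
side rest (array([0.4505, 0.2631]), array([ 69.4, 269.8]), 3.071)
side board (array([ 0.4542, -0.3606]), array([135.2, 240.8]), 3.044)
```

View pics/tray.png

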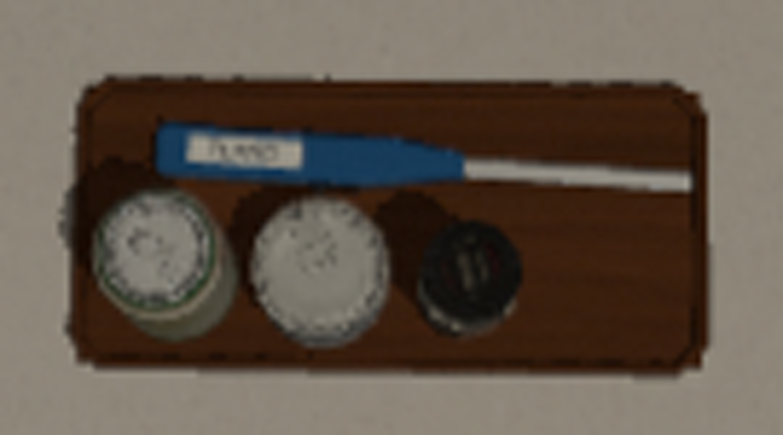

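The crop shows, left to right (+y to −y), the can (155,250), the tin (318,270) and the jar (470,272). The lighter lies behind them, with its blue handle at x 155–465. First I'll turn the tool so the jaws close along world x (yaw π/2).

Emit:
servo_tool(plan=[-1,0,0,0,0,0,0.1158,-1,0,0,0,0,0,0.1158,-1,0,0,0,0,0,0.1158,-1,0,0,0,0,0,0.1158,-1,0,0,0,0,0,0.1158,-1,0,0,0,0,0,0.1158,-1,0,0,0,0,0,0.1158,-1,0,0,0,0,0,0.1158,-1,0,0,0,0,0,0.1158,-1,0,0,0,0,0,0.1158,-1,0,0,0,0,0,0], force=20)

```text
time: 1.02
ee_pos: [0.2606, 0.5951, 0.2298]
orientation: [-3.141, 0.001, 1.569]
force: [0.6, -0.0, 0.6]
opening: 0.0939
grip_force: 0.0
```

Run:
```python
from h import *
s=observe(); print(np.round(s["ee_pos"],4),np.round(s["orientation"],3),s["time"])
for n,uv,z in(("can",(216.7,238.1),.138),("tin",(244.8,241.6),.076),("jar",(271,241.9),.109)): print(n,np.round(cast("top",uv,z),4))
c=np.array([.4824,-.0467]);a=.039
for n,y in(("can",.094),("tin",.03),("jar",-.034)):
  t=c+np.array([[np.cos(a),-np.sin(a)],[np.sin(a),np.cos(a)]])@[-.028,y]; print(n,np.round(t,4))
```

```text
[0.2606 0.5951 0.2298] [-3.141e+00  1.000e-03  1.569e+00] 1.0167
can [[0.4515 0.0434 0.138 ]]
tin [[ 0.4531 -0.0198  0.076 ]]
jar [[ 0.4523 -0.0823  0.109 ]]
can [0.4508 0.0461]
tin [ 0.4533 -0.0178]
jar [ 0.4557 -0.0818]
```

Emit:
servo_tool(plan=[-1,-37,12.8,-1,0,0,0,-1,-37,12.8,-1,0,0,0,-1,-37,12.8,-1,0,0,0,-1,-37,12.8,-1,0,0,0,-1,-37,12.8,-1,0,0,0,-1,-37,12.8,-1,0,0,0,-1,-37,12.8,-1,0,0,0,-1,-37,12.8,-1,0,0,0,-1,-37,12.8,-1,0,0,0,-1,-37,12.8,-1,0,0,0,-1,-37,12.8,-1,0,0,0,-1,-37,12.8,-1,0,0,0])

```text
time: 2.02
ee_pos: [0.4144, 0.1496, 0.2425]
orientation: [3.141, -0.0, 1.574]
force: [0.6, -0.0, 0.5]
opening: 0.094
grip_force: 0.0
```

Emit:
servo_tool(plan=[-1,-26.2,9.2,0,0,0,0,-1,-26.2,9.2,0,0,0,0,-1,-26.2,9.2,0,0,0,0,-1,-26,9.2,0,0,0,0,-1,0,0,0,0,0,0,-1,0,0,0,0,0,0])

```text
time: 2.52
ee_pos: [0.4512, 0.0461, 0.2422]
orientation: [-3.141, -0.0, 1.57]
force: [0.3, 0.3, 0.3]
opening: 0.0941
grip_force: 0.0
```

Run:
```python
from h import *
s=observe(); print(np.round(s["ee_pos"],4),np.round(s["orientation"],3))
p=camera_params("wrist"); im=camera("wrist")[:,:,::-1]; cv2.imwrite("pics/w1.png",im); np.save("w1.npy",p,allow_pickle=True)
print(-p["R"].T@p["t"],np.round(p["R"],2).tolist(),np.round(p["mtx"],1).tolist())
for n,X in(("can",(.451,.045,.138)),("tin",(.453,-.019,.076)),("jar",(.454,-.082,.109))): print(n,proj("wrist",X,p))
```

```text
[0.4512 0.0461 0.2422] [-3.141 -0.     1.57 ]
[0.4508069  0.12990677 0.39593095] [[1.0, -0.0, -0.0], [-0.0, -0.96, 0.29], [-0.0, -0.29, -0.96]] [[339.6, 0.0, 251.5], [0.0, 339.6, 190.7], [0.0, 0.0, 1.0]]
can [[252.3196448  200.46296892]]
tin [[254.21979935 240.7607702 ]]
jar [[255.33383296 313.46314694]]
```

View pics/w1.png

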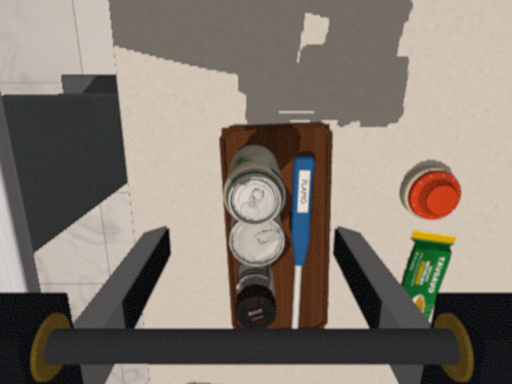

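The wrist view shows the can top at about (253,199), the tin lid at (258,241) and the jar lid at (256,305), with the fingers at either side. I'll cast these to world points.

Run:
```python
from h import *
p=np.load("w1.npy",allow_pickle=True).item()
for n,uv,z in(("can",(253.5,198.5),.138),("tin",(257.5,241),.076),("jar",(256,306),.109)): print(n,np.round(cast("wrist",uv,z,p),4))
im=cv2.imread("pics/w1.png"); hsv=cv2.cvtColor(im,cv2.COLOR_BGR2HSV); H,S,V=[hsv[:,:,i].astype(int) for i in range(3)]
print(rect("wrist",big((H>95)&(H<125)&(S>110),(280,145,325,275),3),.022,p))
print(rect("wrist",big((V<110)&(S>60),(215,115,335,330),9),.009,p))
```

```text
can [[0.4519 0.0466 0.138 ]]
tin [[ 0.4564 -0.0193  0.076 ]]
jar [[ 0.4546 -0.0734  0.109 ]]
(array([ 0.5076, -0.0076]), array([135.4,  22.9]), 1.551)
(array([ 0.4822, -0.0446]), array([127.5, 276.1]), 1.61)
```

Emit:
servo_tool(plan=[-1,0,0,35,0,0,0,-1,0,0,35,0,0,0,-1,0,0,35,0,0,0,-1,0,0,30,0,0,0,-1,0,0,21,0,0,0,1,0,0,0,0,0,0,1,0,0,0,0,0,0,1,0,0,0,0,0,0,1,0,0,0,0,0,0,1,0,0,0,0,0,0,1,0,0,0,0,0,0,1,0,0,0,0,0,0], force=20)

```text
time: 3.57
ee_pos: [0.4521, 0.0467, 0.0875]
orientation: [3.139, 0.0, 1.571]
force: [-0.2, -0.3, 2.0]
opening: 0.0521
grip_force: 20.0
```

Emit:
servo_tool(plan=[1,0,0,-15,0,0,0,1,0,0,-30,0,0,0,1,0,0,-35,0,0,0,1,0,0,-35,0,0,0,1,-15,-3,-15,0,0,0,1,-33,-7,0,0,0,0,1,-36,-7,0,0,0,0,1,-36,-7,0,0,0,0,1,-36,-7,0,0,0,0,1,-36,-7,0,0,0,0,1,-36,-7,0,0,0,0,1,-36,-7,0,0,0,0])

```text
time: 4.57
ee_pos: [0.398, -0.2186, 0.2161]
orientation: [-3.141, -0.001, 1.57]
force: [0.3, 0.9, -2.8]
opening: 0.0522
grip_force: 20.0
```

Emit:
servo_tool(plan=[1,-34,-6,0,0,0,0,1,-34,-6,0,0,0,0,1,-34,-6,0,0,0,0,1,-20,-4,10,0,0,0,1,-8,0,25,0,0,0,1,0,0,30,0,0,0,1,0,0,25,0,0,0,1,0,0,15,0,0,0,1,0,0,7,0,0,0,1,0,0,3,0,0,0,1,0,0,2,0,0,0,1,0,0,0,0,0,0])

```text
time: 5.57
ee_pos: [0.3775, -0.3476, 0.1002]
orientation: [3.141, 0.001, 1.571]
force: [0.8, -0.5, -1.8]
opening: 0.0517
grip_force: 20.0
```

Emit:
servo_tool(plan=[1,0,0,1,0,0,0,1,0,0,1,0,0,0,1,0,0,0.5,0,0,0,1,0,0,0,0,0,0])

```text
time: 5.9
ee_pos: [0.3775, -0.3475, 0.0975]
orientation: [3.141, 0.001, 1.571]
force: [-0.1, -0.1, -1.6]
opening: 0.0517
grip_force: 20.0
```

Emit:
servo_tool(plan=[1,0,0,0.7,0,0,0,1,0,0,0.7,0,0,0,1,0,0,0,0,0,0])

```text
time: 6.15
ee_pos: [0.3777, -0.3479, 0.0974]
orientation: [3.141, 0.001, 1.571]
force: [-2.1, 3.0, 7.2]
opening: 0.0518
grip_force: 20.0
```

Emit:
servo_tool(plan=[-0.5,0,0,-0.5,0,0,0,-0.5,0,0,0,0,0,0,-0.5,0,0,0,0,0,0,-0.5,0,0,0,0,0,0,-0.5,0,0,-15,0,0,0,-0.5,0,0,-35,0,0,0,-0.5,0,0,-40,0,0,0,-1,20,5,-20,0,0,0,-1,36,9,0,0,0,0,-1,36,9,0,0,0,0,-1,36,9,0,0,0,0,-1,36,9,0,0,0,0], force=20)

```text
time: 7.15
ee_pos: [0.4182, -0.1817, 0.2061]
orientation: [3.141, 0.0, 1.57]
force: [0.5, 0.4, -0.3]
opening: 0.0939
grip_force: 0.0
```

Run:
```python
from h import *
cv2.imwrite("pics/top1.png",cv2.resize(camera("top")[180:310,180:430,::-1],None,fx=3,fy=3,interpolation=cv2.INTER_CUBIC))
```

```text
(no output)
```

View pics/top1.png

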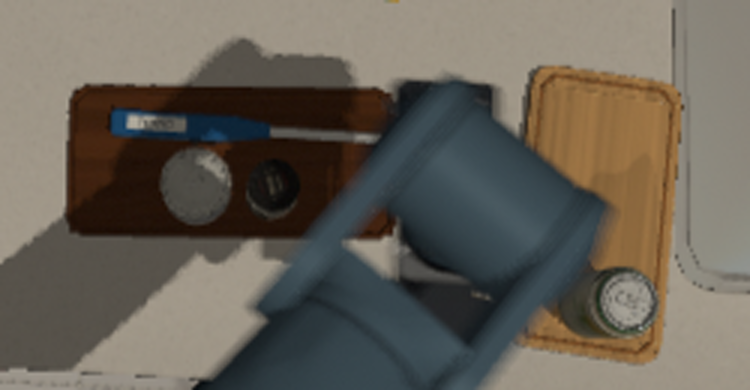

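The can stands upright at the near end of the board, at (625,300) in the crop, and the tin and jar are undisturbed. Next is the tin.

Emit:
servo_tool(plan=[-1,33,7.5,0,0,0,0,-1,33,7.5,0,0,0,0,-1,33,7.5,0,0,0,0,-1,33,7.5,0,0,0,0,-1,31,7,10,0,0,0,-1,0,0,30,0,0,0,-1,0,0,35,0,0,0,-1,0,0,35,0,0,0,-1,0,0,25,0,0,0,-1,0,0,12,0,0,0,-1,0,0,4,0,0,0,-1,0,0,0,0,0,0])

```text
time: 8.2
ee_pos: [0.4544, -0.02, 0.0541]
orientation: [-3.139, -0.001, 1.571]
force: [-0.2, -0.1, 1.2]
opening: 0.094
grip_force: 0.0
```

Emit:
servo_tool(plan=[1,0,0,0,0,0,0,1,0,0,0,0,0,0,1,0,0,0,0,0,0,1,0,0,0,0,0,0,1,0,0,0,0,0,0,1,0,0,0,0,0,0,1,0,0,0,0,0,0], force=20)

```text
time: 8.78
ee_pos: [0.4556, -0.0203, 0.0555]
orientation: [3.141, 0.0, 1.571]
force: [1.0, 0.1, 2.6]
opening: 0.057
grip_force: 20.0
```

Emit:
servo_tool(plan=[1,0,0,-15,0,0,0,1,0,0,-35,0,0,0,1,0,0,-35,0,0,0,1,0,0,-35,0,0,0,1,-15,4,-10,0,0,0,1,-33,8,0,0,0,0,1,-36,8,0,0,0,0,1,-36,8,0,0,0,0,1,-36,8,0,0,0,0,1,-36,8,0,0,0,0,1,-36,8,0,0,0,0,1,-36,8,0,0,0,0])

```text
time: 9.78
ee_pos: [0.5147, -0.2856, 0.184]
orientation: [-3.14, -0.001, 1.57]
force: [0.9, -0.2, -2.2]
opening: 0.0566
grip_force: 20.0
```

Emit:
servo_tool(plan=[1,-33,8,0,0,0,0,1,-30,7,0,0,0,0,1,-18,5,10,0,0,0,1,0,0,30,0,0,0,1,0,0,35,0,0,0,1,0,0,25,0,0,0,1,0,0,12,0,0,0,1,0,0,3,0,0,0,1,0,0,0,0,0,0])

```text
time: 10.53
ee_pos: [0.5349, -0.3649, 0.0695]
orientation: [-3.141, -0.001, 1.571]
force: [-0.1, -0.7, -2.6]
opening: 0.057
grip_force: 20.0
```

Emit:
servo_tool(plan=[1,0,0,2,0,0,0,1,0,0,1.5,0,0,0,1,0,0,1,0,0,0,1,0,0,0.3,0,0,0,1,0,0,0,0,0,0])

```text
time: 10.95
ee_pos: [0.5354, -0.3654, 0.0659]
orientation: [3.141, 0.001, 1.571]
force: [-0.1, -0.7, -1.2]
opening: 0.057
grip_force: 20.0
```

Emit:
servo_tool(plan=[1,0,0,0.6,0,0,0,1,0,0,0.5,0,0,0,1,0,0,0,0,0,0])

```text
time: 11.2
ee_pos: [0.5355, -0.3655, 0.0655]
orientation: [3.141, 0.0, 1.571]
force: [-2.1, 1.5, 5.8]
opening: 0.0569
grip_force: 20.0
```

Emit:
servo_tool(plan=[-0.55,0,0,-0.5,0,0,0,-0.55,0,0,0,0,0,0,-0.55,0,0,0,0,0,0,-0.55,0,0,0,0,0,0,-0.55,0,0,-15,0,0,0,-0.55,0,0,-35,0,0,0,-0.55,0,0,-40,0,0,0,-1,10,-3,-35,0,0,0,-1,34,-10,0,0,0,0,-1,34,-10,0,0,0,0,-1,34,-10,0,0,0,0,-1,34,-10,0,0,0,0])

```text
time: 12.2
ee_pos: [0.4918, -0.218, 0.191]
orientation: [3.14, 0.001, 1.57]
force: [0.4, 0.3, 0.9]
opening: 0.0939
grip_force: 0.0
```

Emit:
servo_tool(plan=[-1,34,-10,0,0,0,0,-1,34,-9,0,0,0,0,-1,34,-9,0,0,0,0,-1,27,-7,0,0,0,0,-1,10,-3,0,0,0,0,-1,0,0,0,0,0,0,-1,0,0,0,0,0,0])

```text
time: 12.78
ee_pos: [0.4547, -0.0806, 0.1906]
orientation: [3.14, 0.001, 1.572]
force: [0.7, 0.0, -0.6]
opening: 0.0939
grip_force: 0.0
```

Run:
```python
from h import *
s=observe(); print(np.round(s["ee_pos"],4))
p=camera_params("wrist"); im=camera("wrist")[:,:,::-1]; cv2.imwrite("pics/w2.png",im); np.save("w2.npy",p,allow_pickle=True)
print(proj("wrist",[(.4547,-.081,.109)],p))
```

```text
[ 0.4547 -0.0806  0.1906]
[[252.34254013 209.05331642]]
```

View pics/w2.png

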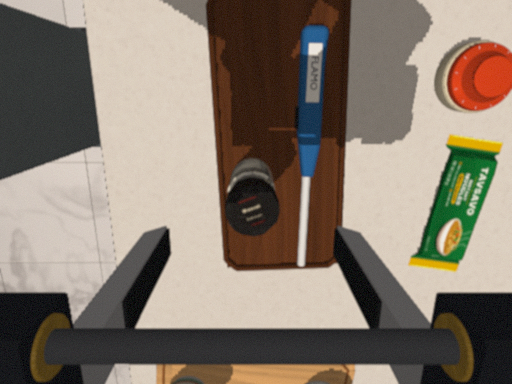

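The jar lid is at (252,206), as predicted. The lighter's butt is at (316,27) and its nozzle tip at (302,265). Gripping the jar.

Emit:
servo_tool(plan=[-1,0,0,30,0,0,0,-1,0,0,35,0,0,0,-1,0,0,28,0,0,0,-1,0,0,13,0,0,0,-1,0,0,4,0,0,0,1,0,0,0,0,0,0,1,0,0,0,0,0,0,1,0,0,0,0,0,0,1,0,0,0,0,0,0,1,0,0,0,0,0,0,1,0,0,0,0,0,0,1,0,0,0,0,0,0], force=15)

```text
time: 13.83
ee_pos: [0.4544, -0.0803, 0.0801]
orientation: [3.141, 0.0, 1.571]
force: [-0.5, 0.3, 0.2]
opening: 0.0505
grip_force: 0.0
```

Run:
```python
from h import *
s=observe(); print(np.round(s["ee_pos"],4),s["opening"],s["grip_force"])
p=np.load("w2.npy",allow_pickle=True).item()
im=cv2.imread("pics/w2.png"); hsv=cv2.cvtColor(im,cv2.COLOR_BGR2HSV); H,S,V=[hsv[:,:,i].astype(int) for i in range(3)]
c=big((H>95)&(H<125)&(S>110),(285,10,345,190),9)
print(rect("wrist",c,.022,p)); print(np.round(cast("wrist",[(302,265)],.012,p),4),np.round(cast("wrist",[(316,27)],.020,p),4))
```

```text
[ 0.4544 -0.0803  0.0801] 0.050534510009171835 0.0
(array([ 0.5075, -0.0106]), array([134.5,  23.9]), 1.55)
[[ 0.5094 -0.1807  0.012 ]] [[0.5102 0.0552 0.02  ]]
```

Emit:
servo_tool(plan=[1,0,0,0,0,0,0,1,0,0,0,0,0,0,1,0,0,0,0,0,0,1,0,0,0,0,0,0], force=15)

```text
time: 14.17
ee_pos: [0.4543, -0.0802, 0.0798]
orientation: [3.141, 0.0, 1.571]
force: [0.6, 0.8, 1.2]
opening: 0.0407
grip_force: 15.0
```

Emit:
servo_tool(plan=[1,0,0,-15,0,0,0,1,0,0,-35,0,0,0,1,0,0,-35,0,0,0,1,-15,0,-15,0,0,0,1,-34,0,0,0,0,0,1,-36,0,0,0,0,0,1,-36,0,0,0,0,0,1,-36,0,0,0,0,0,1,-36,0,0,0,0,0,1,-36,1,0,0,0,0,1,-33,1,0,0,0,0,1,-15,0,0,0,0,0])

```text
time: 15.17
ee_pos: [0.4556, -0.3606, 0.1793]
orientation: [-3.141, 0.001, 1.568]
force: [0.4, -0.5, -0.4]
opening: 0.0405
grip_force: 15.0
```

Emit:
servo_tool(plan=[1,0,0,15,0,0,0,1,0,0,30,0,0,0,1,0,0,25,0,0,0,1,0,0,12,0,0,0,1,0,0,4,0,0,0,1,0,0,2,0,0,0,1,0,0,1,0,0,0,1,0,0,0.5,0,0,0,1,0,0,0,0,0,0])

```text
time: 15.92
ee_pos: [0.4569, -0.3578, 0.0916]
orientation: [3.14, 0.002, 1.571]
force: [-0.1, -0.2, -0.2]
opening: 0.0405
grip_force: 15.0
```

Emit:
servo_tool(plan=[1,0,0,1,0,0,0,1,0,0,0.6,0,0,0,1,0,0,0.4,0,0,0,1,0,0,0,0,0,0])

```text
time: 16.25
ee_pos: [0.4567, -0.3578, 0.0898]
orientation: [3.141, 0.001, 1.571]
force: [-0.9, 1.4, 6.1]
opening: 0.0405
grip_force: 15.0
```

Emit:
servo_tool(plan=[-0.2,0,0,-0.5,0,0,0,-0.2,0,0,0,0,0,0,-0.2,0,0,0,0,0,0,-0.2,0,0,0,0,0,0,-0.2,0,0,-15,0,0,0,-0.2,0,0,-35,0,0,0,-0.2,0,0,-40,0,0,0,0,30,4,-10,0,0,0,0,34,6,0,0,0,0,0,34,6,0,0,0,0,0,34,6,0,0,0,0,0,34,6,0,0,0,0])

```text
time: 17.25
ee_pos: [0.4841, -0.1897, 0.1887]
orientation: [3.141, 0.0, 1.57]
force: [0.1, 0.3, -0.6]
opening: 0.0472
grip_force: 0.0
```

Emit:
servo_tool(plan=[0,34,6,0,0,0,0,0,34,6,0,0,0,0,0,34,6,0,0,0,0,0,34,6,0,0,0,0,0,24,4,0,0,0,0,0,10,2,0,0,0,0,0,0,0,0,0,0,0.015,0,0,0,0,0,0,0])

```text
time: 17.92
ee_pos: [0.5142, -0.0216, 0.1885]
orientation: [-3.141, 0.001, 1.556]
force: [0.5, -0.1, -0.1]
opening: 0.0472
grip_force: 0.0
```

Run:
```python
from h import *
s=observe(); print(np.round(s["ee_pos"],4),np.round(s["orientation"],3))
p=camera_params("wrist"); im=camera("wrist")[:,:,::-1]; cv2.imwrite("pics/w3.png",im); np.save("w3.npy",p,allow_pickle=True)
hsv=cv2.cvtColor(im.copy(),cv2.COLOR_BGR2HSV); H,S,V=[hsv[:,:,i].astype(int) for i in range(3)]
c=big((H>95)&(H<125)&(S>110),None,9); print(c.min(0),c.max(0)); print(rect("wrist",c,.022,p))
cv2.imwrite("pics/top2.png",cv2.resize(camera("top")[180:310,180:430,::-1],None,fx=3,fy=3,interpolation=cv2.INTER_CUBIC))
```

```text
[ 0.5142 -0.0216  0.1885] [-3.141e+00  1.000e-03  1.556e+00]
[235  96] [259 232]
(array([ 0.509 , -0.0103]), array([133.8,  22.1]), 1.551)
```

View pics/top2.png

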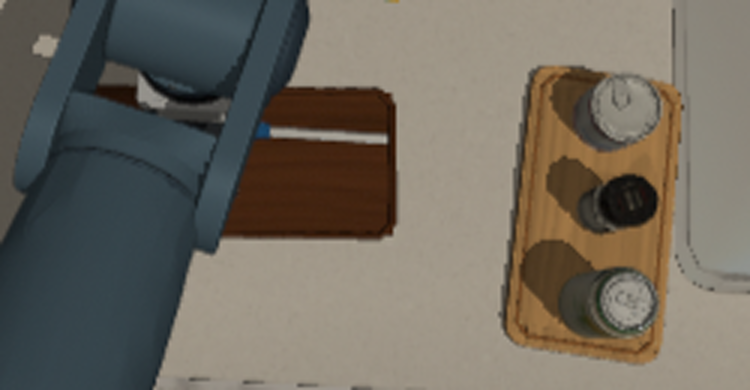

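View pics/w3.png

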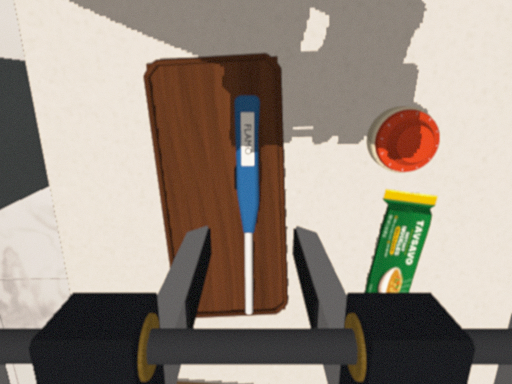

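All three stand on the board. The lighter's handle centre is at about (0.509, −0.010), with its balance point near y = −0.019. Gripping the lighter.

Emit:
servo_tool(plan=[0.13,2.5,-5,20,0,0,0,0.13,0,0,35,0,0,0,0.13,0,0,40,0,0,0,0.13,0,0,30,0,0,0,0.13,0,0,15,0,0,0,0.13,0,0,8,0,0,0,0.13,0,0,4,0,0,0,0.13,0,0,0,0,0,0])

```text
time: 18.68
ee_pos: [0.5094, -0.0195, 0.0367]
orientation: [-3.141, 0.0, 1.555]
force: [-0.2, 0.3, 0.3]
opening: 0.0411
grip_force: 0.0
```

Emit:
servo_tool(plan=[1,0,0,0.5,0,0,0,1,0,0,0,0,0,0,1,0,0,0,0,0,0,1,0,0,0,0,0,0,1,0,0,0,0,0,0,1,0,0,0,0,0,0], force=15)

```text
time: 19.18
ee_pos: [0.5101, -0.0189, 0.0373]
orientation: [3.14, 0.001, 1.556]
force: [-1.3, -1.1, 6.7]
opening: 0.0219
grip_force: 15.0
```

Emit:
servo_tool(plan=[1,0,0,-5,0,0,0,1,0,0,-10,0,0,0,1,0,0,-15,0,0,0,1,0,0,-25,0,0,0,1,0,0,-25,0,0,0,1,0,0,0,0,0,0,1,0,0,0,0,0,0])

```text
time: 19.77
ee_pos: [0.5102, -0.0188, 0.1178]
orientation: [3.138, 0.001, 1.556]
force: [-1.0, 0.2, -1.5]
opening: 0.0218
grip_force: 15.0
```

Run:
```python
from h import *
s=observe(); print(np.round(s["ee_pos"],4),np.round(s["orientation"],3),s["opening"],s["grip_force"])
im=camera("wrist")[:,:,::-1]; cv2.imwrite("pics/w4.png",np.hstack([im,cv2.resize(camera("side")[100:292,130:386,::-1],(512,384))])[:, :,:][::1]) 
a=cv2.imread("pics/w4.png"); cv2.imwrite("pics/w4.png",cv2.resize(a,(800,300)))
```

```text
[ 0.5102 -0.0188  0.1178] [3.138e+00 1.000e-03 1.556e+00] 0.021819471800808257 14.966378398239613
```

View pics/w4.png

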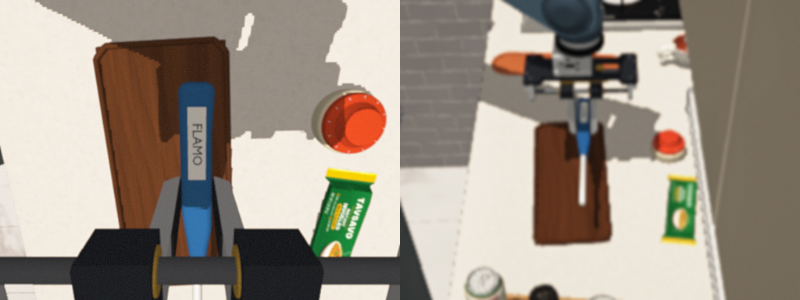

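The lighter is held level, with the handle at +y and the nozzle at −y. Next I'll turn it 1.515 rad while raising it.

Emit:
servo_tool(plan=[1,0,0,-10,0,0,-0.07,1,0,0,-10,0,0,-0.12,1,0,0,-10,0,0,-0.12,1,0,0,0,0,0,-0.12,1,0,0,0,0,0,-0.12,1,0,0,0,0,0,-0.12,1,0,0,0,0,0,-0.12,1,0,0,0,0,0,-0.12,1,0,0,0,0,0,-0.12,1,0,0,0,0,0,-0.12,1,0,0,0,0,0,-0.12,1,0,0,0,0,0,-0.12])

```text
time: 20.87
ee_pos: [0.5079, -0.0183, 0.1441]
orientation: [3.141, -0.004, 2.952]
force: [-0.5, -0.1, 0.2]
opening: 0.0215
grip_force: 15.0
```

Emit:
servo_tool(plan=[1,0,0,0,0,0,-0.09,1,0,0,0,0,0,-0.035,1,0,0,0,0,0,0])

```text
time: 21.12
ee_pos: [0.508, -0.0183, 0.1442]
orientation: [3.141, -0.004, 3.071]
force: [0.1, -0.6, -0.6]
opening: 0.0217
grip_force: 15.0
```

```bash
python3 -c "
from h import *
s=observe(); print(s['ee_pos'],s['orientation']); print(rel([.4095,.268,s['ee_pos'][2]],3.071))"
```

```text
[ 0.50798713 -0.0183269   0.14423398] [ 3.14092091 -0.00362847  3.07123621]
(array([118.4, 278.7,   0.6]), np.float64(0.0))
```

Emit:
servo_tool(plan=[1,6,14,0,0,0,0,1,14,33,0,0,0,0,1,15,35,0,0,0,0,1,15,35,0,0,0,0,1,15,35,0,0,0,0,1,15,35,0,0,0,0,1,15,35,0,0,0,0,1,14,33,0,0,0,0,1,9,23,0,0,0,0,1,0,0,0,0,0,0,1,0,0,0,0,0,0])

```text
time: 22.03
ee_pos: [0.41, 0.2676, 0.145]
orientation: [-3.14, -0.002, 3.073]
force: [-0.9, -1.4, -1.1]
opening: 0.022
grip_force: 15.0
```

Run:
```python
from h import *
s=observe(); print(s['ee_pos'],s['orientation']); print(rel([.4095,.268,.0385],3.071))
p=camera_params("wrist"); im=camera("wrist")[:,:,::-1].copy(); cv2.imwrite("pics/w5.png",im)
hsv=cv2.cvtColor(im,cv2.COLOR_BGR2HSV); H,S,V=[hsv[:,:,i].astype(int) for i in range(3)]
c=big((H>95)&(H<125)&(S>110),None,9); print(c.min(0),c.max(0),rect("wrist",c,s["ee_pos"][2]-.0373+.022,p))
for y in(.2,):
  m=(H<14)&(S>120)&(V>90)&(V<245); c=big(m); print(c.min(0),c.max(0),rect("wrist",c,.007,p))
print(np.round(proj("wrist",[(.45+np.cos(a)*d-np.sin(a)*w,.264+np.sin(a)*d+np.cos(a)*w,.007) for a in(-.0705,) for d in(-.1,0,.139) for w in(-.036,.036)],p)))
```

```text
[0.40998229 0.26760939 0.14501419] [-3.14042108e+00 -1.96836927e-03  3.07269504e+00]
(array([  0.3,   0.5, 106.5]), np.float64(0.002))
[224 106] [282 328] (array([0.397 , 0.2672]), array([ 31.9, 127.5]), 3.14)
[212  77] [294 229] (array([0.3826, 0.2708]), array([ 69.7, 133.7]), 3.07)
[[208. 120.]
 [293. 120.]
 [212. 230.]
 [289. 230.]
 [216. 353.]
 [285. 353.]]
```

View pics/w5.png

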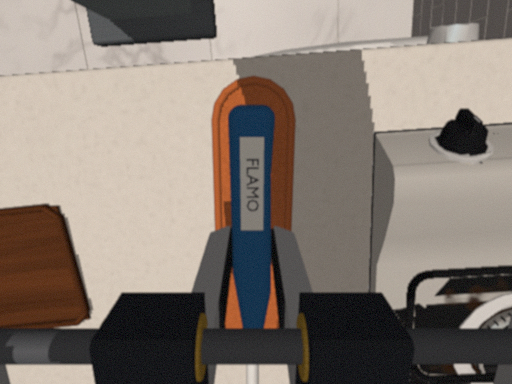

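The handle is centred over the dish: the rest spans 213–294 px and the handle 231–274 px, both parallel. Lowering it.

Emit:
servo_tool(plan=[1,0,1,15,0,0,0,1,0,0,30,0,0,0,1,0,0,30,0,0,0,1,0,0,18,0,0,0,1,0,0,8,0,0,0,1,0,0,3,0,0,0,1,0,0,1.5,0,0,0,1,0,0,1,0,0,0,1,0,0,0,0,0,0])

```text
time: 22.83
ee_pos: [0.4123, 0.2682, 0.0408]
orientation: [3.141, 0.002, 3.07]
force: [0.1, -0.9, -1.0]
opening: 0.0221
grip_force: 15.0
```

Emit:
servo_tool(plan=[1,0,0,1.5,0,0,0,1,0,0,1,0,0,0,1,0,0,1,0,0,0,1,0,0,0,0,0,0])

```text
time: 23.17
ee_pos: [0.4114, 0.2682, 0.0364]
orientation: [3.141, 0.001, 3.071]
force: [0.3, 0.7, -1.5]
opening: 0.0216
grip_force: 15.0
```

Emit:
servo_tool(plan=[1,0,0,0.7,0,0,0,1,0,0,0.7,0,0,0,1,0,0,0,0,0,0])

```text
time: 23.42
ee_pos: [0.4116, 0.2682, 0.0363]
orientation: [-3.141, -0.001, 3.071]
force: [-4.7, -2.3, 13.9]
opening: 0.0219
grip_force: 15.1
```

Contact. Now I'll release, rise and look.

Emit:
servo_tool(plan=[1,0,0,-0.7,0,0,0,0.2,0,0,0,0,0,0,0.2,0,0,0,0,0,0,0.2,0,0,0,0,0,0,0.2,0,0,-10,0,0,0,0.2,0,0,-30,0,0,0,0.2,0,0,-35,0,0,0,0.2,0,0,-35,0,0,0,0.2,0,-25,-10,0,0,0,0.2,0,-35,0,0,0,0.1,0.2,0,-35,0,0,0,0.1,0.2,0,-35,0,0,0,0.1])

```text
time: 24.42
ee_pos: [0.3918, 0.1388, 0.1566]
orientation: [3.141, 0.002, 2.767]
force: [-0.4, -0.2, 1.3]
opening: 0.0378
grip_force: 0.0
```

Run:
```python
from h import *
s=observe(); print(s['ee_pos'],s['orientation'])
R0=np.array([.4523,.2656]);a=-.0705
for n in("top","side"):
  im=camera(n)[:,:,::-1].copy(); cv2.imwrite(f"pics/r_{n}.png",im)
  hsv=cv2.cvtColor(im,cv2.COLOR_BGR2HSV); H,S,V=[hsv[:,:,i].astype(int) for i in range(3)]
  roi=(100,175,170,305) if n=="top" else (180,120,290,160)
  c=big((H>95)&(H<125)&(S>110),roi,5); r=rect(n,c,.020); print(n,r,cv2.contourArea(c))
  if n=="top": A=cv2.resize(im[175:305,90:180],None,fx=4,fy=4)
  else: B=cv2.resize(im[115:165,175:290],None,fx=3.5,fy=3.5)
cv2.imwrite("pics/r.png",np.hstack([A,cv2.copyMakeBorder(B,0,A.shape[0]-B.shape[0],0,0,cv2.BORDER_CONSTANT)]))
```

```text
[0.39183736 0.13882971 0.15656753] [3.14099236e+00 1.84940907e-03 2.76702760e+00]
top (array([0.3473, 0.2712]), array([19.6, 22.5]), 1.625) 43.0
side (array([0.4174, 0.2595]), array([24.9, 95.2]), 3.112) 91.0
```

View pics/r.png

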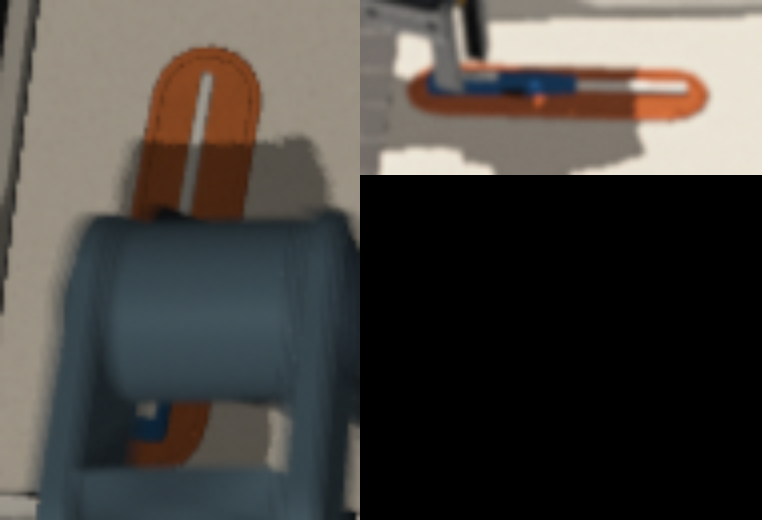

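The lighter is in the dish, nozzle to the wall (nozzle tip at (208,75), centred). I'll turn back and move to the board for an unobstructed check.

Emit:
servo_tool(plan=[0,0,0,-6,0,0,0.1196,0,0,0,-6,0,0,0.1196,0,0,0,-6,0,0,0.1196,0,0,0,-6,0,0,0.1196,0,0,0,-6,0,0,0.1196,0,0,0,-6,0,0,0.1196,0,0,0,-6,0,0,0.1196,0,0,0,-6,0,0,0.1196,0,0,0,0,0,0,0.1196,0,0,0,0,0,0,0.1196,0,0,0,0,0,0,0])

```text
time: 25.43
ee_pos: [0.3919, 0.1406, 0.2041]
orientation: [3.141, -0.0, 1.574]
force: [0.9, -0.3, 1.1]
opening: 0.0468
grip_force: 0.0
```

```bash
python3 -c "
from h import *
s=observe(); print(s['ee_pos'],s['orientation']); print(rel([.4567,-.3578,.2],np.pi/2))"
```

```text
[0.39185527 0.1406067  0.20405625] [ 3.14086409e+00 -3.33981303e-04  1.57435211e+00]
(array([-498.6,   63.1,    3.9]), np.float64(0.004))
```

Emit:
servo_tool(plan=[0,-36,5,0,0,0,0.004,0,-36,5,0,0,0,0,0,-36,5,0,0,0,0,0,-36,5,0,0,0,0,0,-36,5,0,0,0,0,0,-36,5,0,0,0,0,0,-36,5,0,0,0,0,0,-36,5,0,0,0,0,0,-36,5,0,0,0,0,0,-36,5,0,0,0,0,0,-36,5,0,0,0,0,0,-36,5,0,0,0,0])

```text
time: 26.43
ee_pos: [0.4522, -0.2936, 0.2035]
orientation: [3.141, -0.0, 1.575]
force: [0.0, -0.2, 0.4]
opening: 0.0468
grip_force: 0.0
```

Emit:
servo_tool(plan=[-0.4,-34,2,0,0,0,0,-0.4,-23,1,0,0,0,0,-0.4,-10,0,0,0,0,0,-0.4,0,0,0,0,0,0,-0.4,0,0,0,0,0,0])

```text
time: 26.85
ee_pos: [0.455, -0.3581, 0.2032]
orientation: [-3.141, -0.001, 1.572]
force: [-0.4, 0.7, -1.2]
opening: 0.0657
grip_force: 0.0
```

Run:
```python
from h import *
s=observe(); print(s['ee_pos'],s['orientation'],rel([.4567,-.3578,.09],np.pi/2))
O={}
for n in("top","side"):
  im=camera(n)[:,:,::-1].copy(); cv2.imwrite(f"pics/s_{n}.png",im)
  hsv=cv2.cvtColor(im,cv2.COLOR_BGR2HSV); H,S,V=[hsv[:,:,i].astype(int) for i in range(3)]
  roi=(100,175,170,305) if n=="top" else (180,120,290,160)
  print(n,"handle",rect(n,big((H>95)&(H<125)&(S>90),roi,7),.020),"white",rect(n,big((S<80)&(V>110),(140,180,156,240) if n=="top" else (235,135,276,145),0),.012))
w=camera("wrist")[:,:,::-1]
A=cv2.resize(cv2.imread("pics/s_top.png")[175:305,100:170],None,fx=4,fy=4); B=cv2.resize(cv2.imread("pics/s_side.png")[115:165,175:290],None,fx=4,fy=4)
C=cv2.resize(w,(460,320)); cv2.imwrite("pics/s.png",np.hstack([A,np.vstack([B,C])]))
```

```text
[ 0.45495358 -0.35813556  0.20320535] [-3.14125463e+00 -1.06780802e-03  1.57246980e+00] (array([  0.2,   1.8, 113.2]), np.float64(0.002))
top handle (array([0.4038, 0.2677]), array([ 23.2, 134.2]), 3.077) white (array([0.5299, 0.2385]), array([156.5,  39.3]), 0.095)
side handle (array([0.3399, 0.2568]), array([3.1, 5.3]), 1.65) white (array([0.5145, 0.2591]), array([ 39.9, 102.8]), 3.112)
```

View pics/s.png

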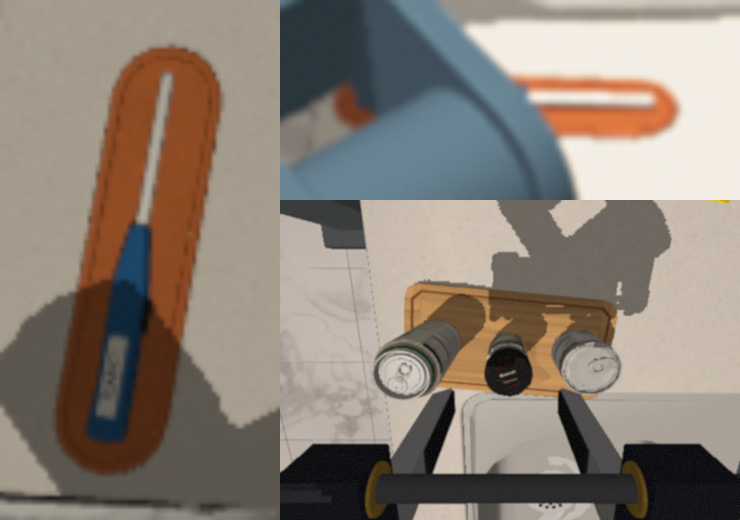

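The lighter is centred in the rest (balance point at about x −41 mm, y −1 mm, parallel), and the wrist view shows the three things still upright on the board. Returning the jar first.

Emit:
servo_tool(plan=[-0.25,0,1.8,10,0,0,0,-0.25,0,0,10,0,0,0,-0.25,0,0,25,0,0,0,-0.25,0,0,30,0,0,0,-0.25,0,0,25,0,0,0,-0.25,0,0,9,0,0,0,-0.25,0,0,4,0,0,0,-0.25,0,0,0,0,0,0,-0.25,0,0,0,0,0,0])

```text
time: 27.75
ee_pos: [0.4573, -0.3596, 0.0916]
orientation: [3.14, 0.001, 1.571]
force: [-1.3, -0.8, 0.7]
opening: 0.0585
grip_force: 0.0
```

Emit:
servo_tool(plan=[1,0,0,0,0,0,0,1,0,0,0,0,0,0,1,0,0,0,0,0,0,1,0,0,0,0,0,0,1,0,0,0,0,0,0,1,0,0,0,0,0,0], force=15)

```text
time: 28.25
ee_pos: [0.4571, -0.3596, 0.0916]
orientation: [3.14, 0.001, 1.571]
force: [-0.8, 0.4, 5.8]
opening: 0.0408
grip_force: 15.0
```

Emit:
servo_tool(plan=[1,0,0,-15,0,0,0,1,0,0,-35,0,0,0,1,0,0,-35,0,0,0,1,0,0,-35,0,0,0,1,15,0,-10,0,0,0,1,34,0,0,0,0,0,1,36,0,0,0,0,0,1,36,0,0,0,0,0,1,36,-1,0,0,0,0,1,36,-1,0,0,0,0,1,36,-1,0,0,0,0,1,33,0,0,0,0,0])

```text
time: 29.25
ee_pos: [0.4527, -0.095, 0.2198]
orientation: [-3.141, -0.001, 1.571]
force: [0.7, 0.5, -2.2]
opening: 0.0403
grip_force: 15.0
```

Emit:
servo_tool(plan=[1,15,0,5,0,0,0,1,0,0,20,0,0,0,1,0,0,35,0,0,0,1,0,0,35,0,0,0,1,0,0,25,0,0,0,1,0,0,12,0,0,0,1,0,0,4,0,0,0,1,0,0,0,0,0,0,1,0,0,0,0,0,0])

```text
time: 30.0
ee_pos: [0.454, -0.0821, 0.0848]
orientation: [3.141, 0.0, 1.571]
force: [-0.8, 0.6, -0.2]
opening: 0.0406
grip_force: 15.0
```

```bash
python3 -c "
from h import *
s=observe(); print(s['ee_pos'],s['orientation'],s['grip_force']); print(rel([.4543,-.082,.0817],np.pi/2))"
```

```text
[ 0.45395198 -0.08213243  0.08478524] [3.14086877e+00 2.53133692e-04 1.57073904e+00] 14.99489039182663
(array([0.1, 0.3, 3.1]), np.float64(-0.0))
```

Emit:
servo_tool(plan=[1,0,0.3,1.5,0,0,0,1,0,0,1,0,0,0,1,0,0,0.7,0,0,0,1,0,0,0.3,0,0,0,1,0,0,0,0,0,0])

```text
time: 30.42
ee_pos: [0.4543, -0.0822, 0.0815]
orientation: [3.141, 0.0, 1.571]
force: [-0.9, 0.2, 2.0]
opening: 0.0405
grip_force: 15.0
```

Emit:
servo_tool(plan=[-0.2,0,0,0,0,0,0,-0.2,0,0,0,0,0,0,-0.2,0,0,0,0,0,0,-0.2,0,0,0,0,0,0,-0.2,0,0,-15,0,0,0,-0.2,0,0,-35,0,0,0,-0.2,0,0,-40,0,0,0,-0.6,-10,3,-35,0,0,0,-0.6,-34,10,0,0,0,0,-0.6,-34,10,0,0,0,0,-0.6,-34,10,0,0,0,0,-0.6,-34,10,0,0,0,0])

```text
time: 31.42
ee_pos: [0.4972, -0.2296, 0.2062]
orientation: [3.141, 0.0, 1.571]
force: [1.0, -0.6, 0.8]
opening: 0.0749
grip_force: 0.0
```

Emit:
servo_tool(plan=[-0.6,-34,10,0,0,0,0,-0.6,-34,10,0,0,0,0,-0.6,-34,9,0,0,0,0,-0.6,-24,7,0,0,0,0,-0.6,-11,2,0,0,0,0,-0.6,0,0,0,0,0,0,-0.6,0,0,0,0,0,0])

```text
time: 32.0
ee_pos: [0.5346, -0.3643, 0.2054]
orientation: [-3.141, -0.001, 1.571]
force: [0.4, 0.5, -0.2]
opening: 0.0751
grip_force: 0.0
```

```bash
python3 -c "
from h import *
s=observe(); print(s['ee_pos'],s['orientation'],s['opening']); print(rel([.5355,-.3655,.0655],np.pi/2))"
```

```text
[ 0.53462415 -0.36432475  0.20541865] [-3.14078070e+00 -1.21630813e-03  1.57061210e+00] 0.07513835316086019
(array([ -1.3,   1. , 139.9]), np.float64(-0.0))
```

Emit:
servo_tool(plan=[-0.6,-1.3,1,15,0,0,0,-0.6,0,0,35,0,0,0,-0.6,0,0,35,0,0,0,-0.6,0,0,30,0,0,0,-0.6,0,0,15,0,0,0,-0.6,0,0,7,0,0,0,-0.6,0,0,2,0,0,0,-0.6,0,0,0,0,0,0])

```text
time: 32.67
ee_pos: [0.5365, -0.3663, 0.0679]
orientation: [3.141, 0.001, 1.571]
force: [1.2, 0.2, 0.8]
opening: 0.075
grip_force: 0.0
```

Emit:
servo_tool(plan=[1,0,0,0,0,0,0,1,0,0,0,0,0,0,1,0,0,0,0,0,0,1,0,0,0,0,0,0,1,0,0,0,0,0,0,1,0,0,0,0,0,0], force=20)

```text
time: 33.17
ee_pos: [0.5365, -0.367, 0.0686]
orientation: [3.14, 0.002, 1.571]
force: [-1.2, 1.3, 6.1]
opening: 0.0567
grip_force: 20.0
```

Emit:
servo_tool(plan=[1,0,0,-15,0,0,0,1,0,0,-35,0,0,0,1,0,0,-35,0,0,0,1,0,0,-35,0,0,0,1,15,-4,-10,0,0,0,1,33,-8,0,0,0,0,1,36,-9,0,0,0,0,1,36,-9,0,0,0,0,1,36,-9,0,0,0,0,1,36,-9,0,0,0,0,1,36,-8,0,0,0,0,1,36,-8,0,0,0,0])

```text
time: 34.17
ee_pos: [0.4709, -0.1005, 0.1971]
orientation: [3.142, -0.0, 1.57]
force: [0.6, 0.5, -1.5]
opening: 0.0571
grip_force: 20.0
```

Emit:
servo_tool(plan=[1,34,-8,0,0,0,0,1,30,-7,0,0,0,0,1,17,-2,0,0,0,0,1,0,0,0,0,0,0,1,0,0,0,0,0,0])

```text
time: 34.58
ee_pos: [0.4547, -0.0208, 0.1973]
orientation: [3.141, 0.0, 1.573]
force: [0.2, 0.4, -2.1]
opening: 0.0568
grip_force: 20.0
```

```bash
python3 -c "
from h import *
s=observe(); print(s['ee_pos'],s['orientation'],s['opening']); print(rel([.4555,-.0216,.0583],np.pi/2))"
```

```text
[ 0.45470292 -0.02080629  0.19726124] [3.14109909e+00 4.62491128e-04 1.57269428e+00] 0.056827328433070944
(array([ -0.7,   0.7, 139. ]), np.float64(0.002))
```

Emit:
servo_tool(plan=[1,-0.7,0.7,15,0,0,0,1,0,0,35,0,0,0,1,0,0,35,0,0,0,1,0,0,30,0,0,0,1,0,0,14,0,0,0,1,0,0,5,0,0,0,1,0,0,2,0,0,0,1,0,0,1,0,0,0,1,0,0,0,0,0,0])

```text
time: 35.33
ee_pos: [0.4569, -0.0228, 0.0613]
orientation: [3.139, 0.001, 1.57]
force: [0.9, 0.6, -1.8]
opening: 0.057
grip_force: 20.0
```

Emit:
servo_tool(plan=[1,0.6,-0.7,1.5,0,0,0,1,0,0,1,0,0,0,1,0,0,0.7,0,0,0,1,0,0,0.3,0,0,0,1,0,0,0,0,0,0])

```text
time: 35.75
ee_pos: [0.4559, -0.0216, 0.0585]
orientation: [3.141, 0.001, 1.571]
force: [-5.1, -0.5, 10.9]
opening: 0.0572
grip_force: 20.0
```

Emit:
servo_tool(plan=[-0.55,0,0,-0.5,0,0,0,-0.55,0,0,0,0,0,0,-0.55,0,0,0,0,0,0,-0.55,0,0,0,0,0,0,-0.55,0,0,-15,0,0,0,-0.55,0,0,-35,0,0,0,-0.55,0,0,-40,0,0,0,-0.6,0,0,-40,0,0,0,-0.6,-20,-5,-20,0,0,0,-0.6,-36,-9,0,0,0,0,-0.6,-36,-9,0,0,0,0,-0.6,-36,-9,0,0,0,0])

```text
time: 36.75
ee_pos: [0.4227, -0.1507, 0.2078]
orientation: [3.14, 0.001, 1.572]
force: [0.7, -0.7, -0.3]
opening: 0.0749
grip_force: 0.0
```

Emit:
servo_tool(plan=[-0.6,-36,-9,0,0,0,0,-0.6,-36,-9,0,0,0,0,-0.6,-36,-9,0,0,0,0,-0.6,-36,-8,0,0,0,0,-0.6,-36,-8,0,0,0,0,-0.6,-18,-3,0,0,0,0,-0.6,0,0,0,0,0,0,-0.6,0,0,0,0,0,0])

```text
time: 37.42
ee_pos: [0.3766, -0.3477, 0.2066]
orientation: [-3.141, -0.001, 1.569]
force: [0.9, 1.3, -0.8]
opening: 0.0751
grip_force: 0.0
```

```bash
python3 -c "
from h import *
s=observe(); print(s['ee_pos'],s['orientation'],s['opening']); print(rel([.3777,-.3479,.0975],np.pi/2))"
```

```text
[ 0.37657634 -0.34768831  0.20660426] [-3.14127489e+00 -9.90544313e-04  1.56909410e+00] 0.0750867340576048
(array([ -0.3,   1.2, 109.1]), np.float64(-0.002))
```

Emit:
servo_tool(plan=[-0.6,0,1,15,0,0,0,-0.6,0,0,30,0,0,0,-0.6,0,0,30,0,0,0,-0.6,0,0,20,0,0,0,-0.6,0,0,9,0,0,0,-0.6,0,0,3,0,0,0,-0.6,0,0,0,0,0,0])

```text
time: 38.0
ee_pos: [0.3782, -0.3466, 0.1]
orientation: [-3.141, -0.0, 1.572]
force: [0.8, -0.2, -0.2]
opening: 0.0752
grip_force: 0.0
```

Emit:
servo_tool(plan=[1,0,0,0,0,0,0,1,0,0,0,0,0,0,1,0,0,0,0,0,0,1,0,0,0,0,0,0,1,0,0,0,0,0,0,1,0,0,0,0,0,0], force=20)

```text
time: 38.5
ee_pos: [0.3783, -0.348, 0.101]
orientation: [3.141, 0.001, 1.571]
force: [-0.4, 0.8, 4.9]
opening: 0.052
grip_force: 20.0
```

Emit:
servo_tool(plan=[1,0,0,-15,0,0,0,1,0,0,-35,0,0,0,1,0,0,-35,0,0,0,1,0,0,-35,0,0,0,1,15,3,-10,0,0,0,1,33,6,0,0,0,0,1,36,7,0,0,0,0,1,36,7,0,0,0,0,1,36,7,0,0,0,0,1,36,7,0,0,0,0,1,36,7,0,0,0,0,1,36,7,0,0,0,0])

```text
time: 39.5
ee_pos: [0.4283, -0.0814, 0.229]
orientation: [-3.14, -0.001, 1.57]
force: [0.9, 0.1, -3.2]
opening: 0.052
grip_force: 20.0
```

Emit:
servo_tool(plan=[1,36,7,0,0,0,0,1,36,7,0,0,0,0,1,33,6,0,0,0,0,1,25,3,0,0,0,0,1,0,0,0,0,0,0,1,0,0,0,0,0,0])

```text
time: 40.0
ee_pos: [0.4512, 0.0477, 0.2289]
orientation: [-3.14, 0.0, 1.574]
force: [0.3, -1.3, -2.9]
opening: 0.0521
grip_force: 20.0
```

```bash
python3 -c "
from h import *
s=observe(); print(s['ee_pos'],s['orientation'],s['opening']); print(rel([.4521,.0467,.0905],np.pi/2))"
```

```text
[0.45118983 0.04767076 0.22892039] [-3.13956396e+00  8.93500403e-06  1.57366887e+00] 0.05211221445974352
(array([ -1. ,   1.2, 138.4]), np.float64(0.003))
```

Emit:
servo_tool(plan=[1,-0.8,0.7,15,0,0,0,1,0,0,35,0,0,0,1,0,0,35,0,0,0,1,0,0,30,0,0,0,1,0,0,14,0,0,0,1,0,0,4,0,0,0,1,0,0,2,0,0,0,1,0,0,0,0,0,0])

```text
time: 40.67
ee_pos: [0.4531, 0.0451, 0.0955]
orientation: [3.141, 0.0, 1.57]
force: [-0.1, 0.2, -2.5]
opening: 0.0521
grip_force: 20.0
```

Emit:
servo_tool(plan=[1,1,-0.5,2,0,0,0,1,0,0,1.5,0,0,0,1,0,0,0.7,0,0,0,1,0,0,0.5,0,0,0,1,0,0,0,0,0,0])

```text
time: 41.08
ee_pos: [0.4526, 0.0468, 0.091]
orientation: [3.14, 0.0, 1.571]
force: [-0.6, 0.1, 0.1]
opening: 0.0523
grip_force: 20.0
```

Emit:
servo_tool(plan=[1,0,0,0.5,0,0,0,1,0,0,0.4,0,0,0,1,0,0,0,0,0,0])

```text
time: 41.33
ee_pos: [0.4528, 0.0468, 0.091]
orientation: [3.141, 0.0, 1.571]
force: [-3.8, 0.8, 9.4]
opening: 0.0521
grip_force: 20.0
```

Contact. Releasing, rising, and backing away to the right for a last look.

Emit:
servo_tool(plan=[-0.5,0,0,-0.6,0,0,0,-0.5,0,0,0,0,0,0,-0.5,0,0,0,0,0,0,-0.5,0,0,0,0,0,0,-0.5,0,0,-15,0,0,0,-0.5,0,0,-35,0,0,0,-0.5,0,0,-40,0,0,0,-0.5,0,0,-40,0,0,0,-0.5,0,0,-30,0,0,0,-0.5,-36,0,0,0,0,0,-0.5,-36,0,0,0,0,0,-0.5,-36,0,0,0,0,0])

```text
time: 42.33
ee_pos: [0.4523, -0.0622, 0.2509]
orientation: [3.139, 0.001, 1.573]
force: [-0.1, 0.3, 0.1]
opening: 0.0703
grip_force: 0.0
```

Emit:
servo_tool(plan=[-0.5,-36,0,0,0,0,0,-0.5,-36,0,0,0,0,0,-0.5,-36,0,0,0,0,0,-0.5,-36,0,0,0,0,0,-0.5,-36,0,0,0,0,0,-0.5,-36,0,0,0,0,0,-0.5,-30,0,0,0,0,0,-0.5,0,0,0,0,0,0,-0.5,0,0,0,0,0,0])

```text
time: 43.08
ee_pos: [0.4518, -0.3082, 0.2494]
orientation: [-3.141, -0.001, 1.568]
force: [0.7, 0.8, -0.2]
opening: 0.0705
grip_force: 0.0
```

Run:
```python
from h import *
a=cv2.imread("pics/top0.png"); b=camera("top")[:,:,::-1]
A=cv2.resize(a[195:270,190:325],None,fx=3.4,fy=3.4); B=cv2.resize(b[195:270,190:325],None,fx=3.4,fy=3.4)
L=cv2.resize(b[175:305,100:170],None,fx=3.9,fy=3.9)[:2*A.shape[0]]; S=np.vstack([A,B]); L=cv2.copyMakeBorder(L,0,max(0,S.shape[0]-L.shape[0]),0,0,cv2.BORDER_CONSTANT)
cv2.imwrite("pics/fin.png",np.hstack([S,L])); print(observe()["time"])
```

```text
43.1333
```

View pics/fin.png

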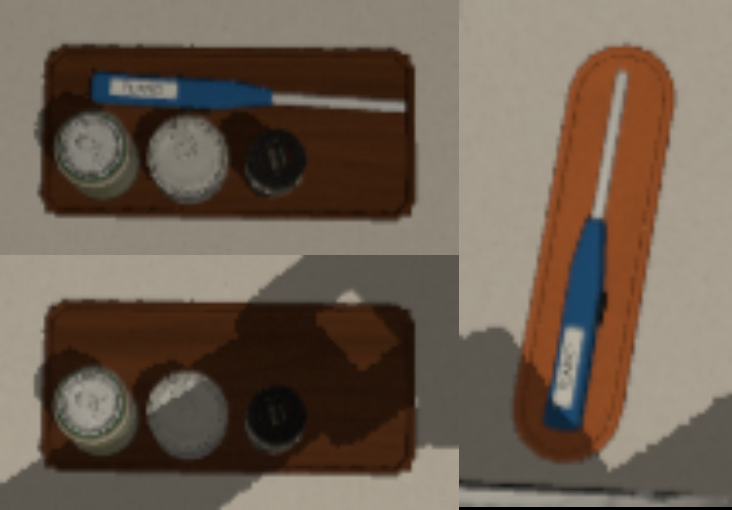

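The before and after crops match: can at (91,145→400), tin at (187,158→414) and jar at (275,161→417), each shifted only by the 255 px panel offset. The lighter is centred in the rest, so I'm handing the job in.

```bash
python3 -c "
from rig import *
print(close_job())"
```

```text
the job is handed in; nothing more can be done
None
```

I handed the job in after about 43 s of robot time: the lighter lies in the rest with its nozzle to the wall, and the can, tin and jar stand back on their spots to within a few mm by the before/after camera pictures (no verdict was returned).

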